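Load a reagent pack under the analyser's sliding guard

ROBOT

A 7-joint arm with a two-finger parallel gripper is mounted at the origin on the work surface. World frame = base frame: x ahead of the robot, y to its left, z up, the work surface at z = 0. Lengths are in m, angles in rad, forces in N, time in s.
With the tool pointing down it reaches from about 0.4 to 0.875 m from the base axis. Payload 19.3 kg.
Tool frame: the origin (TCP) lies midway between the tips of the shut fingers; the grasp point (between the pads) lies 19 mm behind it; z points along the fingers, y is the line along which they close (so a half turn about z gives the same grasp; the last joint's range is limited). The gripper opens to 85 mm and grips with 20 to 120 N. Pads are 22 mm wide; open, the fingers measure 114 mm over their backs; the gripper's body (76 mm by 85 mm) begins 54 mm behind the grasp point. The pads swing forward as they close: fully open they stand 13 mm farther back than shut.
Start: joints at [1.06, 0.521, -0.036, 1.599, 0.021, 1.021, -0.113], TCP at [0.267, -0.565, 0.205] pointing down, gripper open.
Joint ranges: [-2.91, 2.91], [-0.3, 2.13], [-1.5, 1.42], [0.17, 2.43], [-1.26, 4.41], [0.16, 1.93], [-2.52, 2.52]. Speed limits (rad/s): [1.89, 1.89, 2.39, 2.39, 3.01, 3.01, 3.01].

INTERFACE

Orientations are given as [roll, pitch, yaw] about the fixed x, y, z axes, in that order (R = Rz(yaw) Ry(pitch) Rx(roll)).
In Python, from workcell import bot gives the robot as it stands.
- The arm moves only by the shell command python3 nudge.py [FORCE], which reads ROWS from standard input. ROWS is a JSON list of rows, 1 to 5 of them, each of 7 numbers: the finger opening in m, then dx, dy, dz in m, then a rotation vector rx, ry, rz in rad; each row is the pose to reach, as a shift and turn from the pose commanded when the command began, along the tool's axes at that moment; what a row does not reach only later rows make up. A row lasts 1/8 s, in which the tool goes at most 0.0625 m and 0.188 rad, less where a joint would pass 70% of its speed; a pose out of reach is approached as far as the arm can. The fingers move at their own pace and stop on an object; FORCE is the grip in N (left out, the last holds). Time passes only in rows, so rows that do not move let the fingers close. It prints the time, the measured TCP pose, the force, the opening and the grip force at its end. Input that does not fit is refused with a message, and nothing moves.
- bot.observe(): the state, without advancing time (a new reading comes with each control period).
- bot.grab_frame(name): name is "scene" or "side" or "wrist"; returns the picture (420x560x3 uint8, blue, green, red); there is no depth.
- bot.calibration(name): a dict with "vfov" (degrees; the focal length in pixels is half the picture's height over the tangent of half this angle, whatever the lens; pixels are square), "cx", "cy" (the principal point, pixels), "eye" and "attitude" of the camera in the world. Camera axes: x right, y down, z forward; pixel columns grow to the right and rows downward; lengths in m; the calibration is good to about 2 mm. A picture is of the moment at which its call begins: read the wrist's pose just before it. calibration takes no time and is no camera call; for the wrist camera it gives the pose at the moment of the call.
- bot.job_done(): hands the job in; it is judged then, once.
The state is a dict: "clock": time; "qpos": joint angles; "qd": joint speeds; "joint_efforts": joint torques, N m; "position": TCP position; "tool_rot": TCP orientation; "force": force on the tool from outside, world axes, zero at the start; "moment": the same for the moment, N m; "grip_width": finger opening in m; "finger_force": force on a finger pad.
Only numpy, scipy, OpenCV 4.12 (cv2) and the standard library are available. Lean on these libraries where they do the work, as an engineer would, in place of code of your own. Each camera call takes 0.05 s, during which the arm holds its last target. There are 200 camera calls.

TASK

First slide the reagent bay's guard fully open by its black handle. Then lift the orange-capped pack out of the rack by its narrow ends, stand it upright on the blue mat and let go, take it again by its broad sides, and lower it gently (no dropping) into the nest in the bay until it stands flat on the nest floor. Last, slide the guard fully shut without slamming it, leaving the other packs and the things around undisturbed.

Things in the scene. Friction and masses are not known exactly. Their poses are not given: they have to be found in the camera images.
- bay: the reagent bay: fixed white housing with a blue foot, 200 (x) x 320 (y) x 90 (z) mm; origin on the bench directly under the nest centre, housing spans x -100..100, y -85..235. An open-topped well, 66 mm wide in x and 138 mm long in y (y -69..69), goes down from the 90 mm top to the nest floor at 18 mm. Two aluminium rails 10 mm high on the top, at x = +-60, run along y as the guard's track
- nest (a point): centre of the nest floor in the well, 18 mm above the bench, axes as the bay. The pack stands here, either way round, its length along bay x between the well's end walls (66 mm apart, 72 mm high: no room for fingers) and its width between two black lips, 4 mm thick, 10 mm high, inner faces at y = +-20; beyond them the well is free for a finger on either side, out to y = +-69
- guard (a joint): travel of the guard, a clear panel 110 x 147 x 5 mm with blue edges lying 1 mm above the bay's top (panel top 96 mm above the bench), sliding along bay +y: 0 = fully shut (end stop, covers the well), 0.145 m = fully open (end stop, well uncovered). Slides with some 2 N of friction and stays where it is left; starts shut or a little open
- guard_handle (a point): centre of the top of the guard's upright black handle, a fin 50 mm long (bay x), 14 mm thick (bay y) and 32 mm high above the panel; its top is 128 mm above the bench. Moves with the guard: at 0 it is at bay y = -35 mm, and at bay x = 0 always. Axes as the bay
- rack: fixed aluminium rack, 90 (x) x 132 (y) mm, floor 5 mm thick, origin at the centre of its underside. Three slots side by side at y = -40, 0, 40 mm, each holding one pack with its length along rack x; 4 mm thick dividers along x rise to 45 mm above the bench, so that a pack can be gripped only at its narrow ends; lips 6 mm high above the floor at the slot ends (x = +-32.5)
- pack_orange: white reagent pack, 58 (x) x 32 (y) x 60 (z) mm, topped by two flat orange caps (26 mm across, 3 mm high) side by side along x, orange label patches; 100 to 210 g; origin at the centre of its underside, z up. Starts in any one of the rack's slots, with the same yaw as the rack
- mat: fixed blue mat, 100 x 100 x 3 mm, where the pack is put down to change the grip; origin at the centre of its underside
- pack_green: bystander: white reagent pack, 58 (x) x 32 (y) x 60 (z) mm, topped by two flat green caps (26 mm across, 3 mm high) side by side along x, green label patches; 100 to 210 g; origin at the centre of its underside, z up, in the rack
- pack_grey: bystander: white reagent pack, 58 (x) x 32 (y) x 60 (z) mm, topped by two flat black caps (26 mm across, 3 mm high) side by side along x, black label patches; 100 to 210 g; origin at the centre of its underside, z up, in the rack
- jar: bystander: white jar with red lid, 52 mm across, 70 mm high, origin at the centre of its underside
- bottle: bystander: amber bottle, 70 mm across, 150 mm high, origin at the centre of its underside
- tip_box: bystander: green and white pipette-tip box, 120 x 85 x 60 mm, origin at the centre of its underside
- disc: bystander: black carousel cover, a disc with a hole, 120 mm across, 30 mm high, origin at the centre of its underside
- vial: bystander: small capped glass vial, 24 mm across, 50 mm high, origin at the centre of its underside

How it is judged:
By the outcome, as a careful person would: the job done as asked, in the order asked, and still so for the second after the job is handed in, with the robot touching nothing.
It also fails if it takes over 72 s, if anything falls off the work surface, if the arm or the gripper's body presses on something with over 40 N, if the wrist force passes 120 N, or if a joint passes its speed limit or range.

## Working session

There is one attempt and no reset: what is moved stays moved. The work goes in short steps, Python scripts to look and compute and a shell command to move; the robot and the scene stay as the last step left them, time stands still between calls to the robot, and variables do not carry over. Pictures are saved under pics/ and viewed, at most 15 in all, crops included, and the job is handed in when it is done.

```bash
ls; mkdir -p pics; python3 - <<'E'
from workcell import bot
import cv2
for n in("scene","side","wrist"):
    c=bot.calibration(n);print(n,c)
    cv2.imwrite(f"pics/{n}0.png",bot.grab_frame(n))
print(bot.observe())
E
```

```text
nudge.py
pics
workcell.py
scene {'vfov': 51.92075762647252, 'cx': 284.31886931623177, 'cy': 207.28290984929563, 'eye': array([ 1.20262604, -0.58800009,  0.9215895 ]), 'attitude': array([-2.33784062, -0.01982535,  0.8576705 ])}
side {'vfov': 53.117314892171585, 'cx': 281.10022985576734, 'cy': 206.94876310912798, 'eye': array([0.22795321, 0.65200627, 0.89009847]), 'attitude': array([-2.35574325, -0.01561611, -2.68989446])}
wrist {'vfov': 62.33699703829591, 'cx': 286.3991769875238, 'cy': 204.64581124750882, 'eye': array([ 0.33672271, -0.53301302,  0.37342686]), 'attitude': array([ 2.83698396e+00,  1.32211087e-03, -1.13034479e+00])}
{'clock': 0.15, 'qpos': array([ 1.05980536,  0.5218584 , -0.03635756,  1.59988091,  0.02119928,
        1.02111522, -0.11280469]), 'qd': array([ 0.00037028, -0.0010755 , -0.00039465, -0.00160034,  0.00075785,
        0.00062916, -0.00021576]), 'joint_efforts': array([ 2.38645182e-03, -9.27388644e+01,  1.98043764e+00, -3.70055866e+01,
        1.79540261e-02,  6.25240515e-03,  3.66651955e-05]), 'position': array([ 0.26652473, -0.56500651,  0.2049679 ]), 'tool_rot': array([-3.14071664e+00,  4.42966388e-05,  4.40799801e-01]), 'force': array([ 0.36155599,  0.5002439 , -0.32212763]), 'moment': array([-0.00248676, -0.00785149,  0.00069028]), 'finger_force': 0.0, 'grip_width': 0.08552164690245175}
```

View pics/scene0.png

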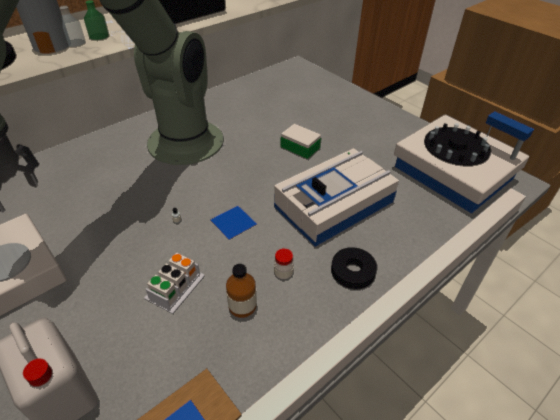

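View pics/side0.png

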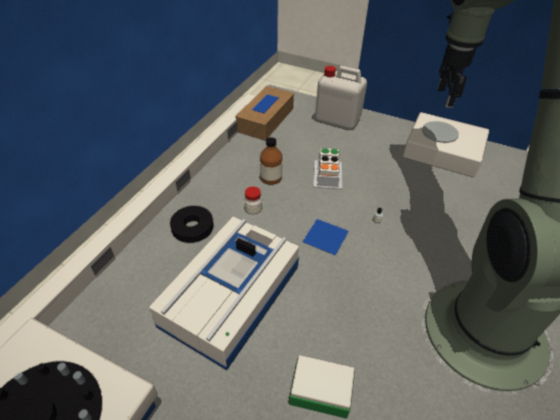

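The scene view shows the rack at (175,278) with orange caps at about (182,262), the mat at (233,222), and the bay handle at (318,185). In the side view the rack is at (329,168), the mat at (326,236) and the handle at (246,244).

```bash
cat > h.py <<'E'
import numpy as np,cv2
from scipy.spatial.transform import Rotation as R
from workcell import bot
def cam(n):
    c=bot.calibration(n); f=210/np.tan(np.radians(c["vfov"])/2)
    return f,c["cx"],c["cy"],np.array(c["eye"]),R.from_euler("xyz",c["attitude"]).as_matrix()
def ray(c,p):
    f,cx,cy,e,M=c; d=M@np.array([(p[0]-cx)/f,(p[1]-cy)/f,1]); return e,d/np.linalg.norm(d)
def onz(c,p,z):
    e,d=ray(c,p); return e+d*(z-e[2])/d[2]
def tri(c1,p1,c2,p2):
    (a,u),(b,v)=ray(c1,p1),ray(c2,p2)
    s=np.linalg.lstsq(np.c_[u,-v],b-a,rcond=None)[0]; P,Q=a+s[0]*u,b+s[1]*v
    return (P+Q)/2,np.linalg.norm(P-Q)
def proj(c,X):
    f,cx,cy,e,M=c; q=M.T@(np.asarray(X)-e); return np.array([cx+f*q[0]/q[2],cy+f*q[1]/q[2]])
def blobs(im,lo,hi,amin=15,roi=None):
    m=cv2.inRange(cv2.cvtColor(im,cv2.COLOR_BGR2HSV),np.array(lo),np.array(hi))
    if roi: k=np.zeros_like(m);x,y,X,Y=roi;k[y:Y,x:X]=1;m*=k
    n,l,s,ce=cv2.connectedComponentsWithStats(m)
    return m,[(int(s[i,4]),ce[i].round(1),s[i,:4]) for i in range(1,n) if s[i,4]>=amin]
E
python3 - <<'E'
from h import *
S,D=cam("scene"),cam("side")
a,b=cv2.imread("pics/scene0.png"),cv2.imread("pics/side0.png")
O=((5,150,120),(20,255,255)); B=((105,150,60),(125,255,255)); K=((0,0,0),(180,255,45))
for n,i,ro,rm,rk in(("s",a,(140,245,205,300),(205,200,262,245),(305,172,332,200)),("d",b,(315,145,345,190),(295,215,355,260),(230,232,265,258))):
    print(n,"or",blobs(i,*O,6,ro)[1]);print("mat",blobs(i,*B,50,rm)[1]);print("hd",blobs(i,*K,30,rk)[1])
    G=((45,100,30),(80,255,255)); print("gr",blobs(i,*G,6,ro)[1])
w=np.hstack([cv2.resize(a[150:250,260:410],(400,267),interpolation=3)]); 
top=np.hstack([cv2.resize(a[145:245,265:400],None,fx=2.95,fy=2.95,interpolation=2),cv2.resize(b[210:310,165:300],None,fx=2.95,fy=2.95,interpolation=2)])
bot_=np.hstack([cv2.resize(a[240:315,140:240],None,fx=3.98,fy=3.9,interpolation=2),cv2.resize(b[140:215,280:380],None,fx=3.98,fy=3.9,interpolation=2)])
cv2.imwrite("pics/crop1.png",np.vstack([top,cv2.resize(bot_,(top.shape[1],293))]))
E
```

```text
s or [(59, array([176.1, 257.3]), array([172, 254,   9,   8], dtype=int32)), (60, array([185.6, 261.7]), array([181, 258,  10,   8], dtype=int32))]
mat [(784, array([233.1, 221.8]), array([211, 206,  45,  33], dtype=int32))]
hd [(144, array([318.2, 185.9]), array([312, 178,  14,  17], dtype=int32))]
gr [(57, array([155.1, 279.9]), array([151, 276,   9,   8], dtype=int32)), (63, array([164.8, 284.6]), array([160, 281,  10,   8], dtype=int32)), (23, array([171.4, 294.2]), array([169, 291,   6,   8], dtype=int32))]
d or [(27, array([324.4, 166. ]), array([321, 164,   7,   5], dtype=int32)), (27, array([334.1, 166.7]), array([331, 165,   7,   5], dtype=int32))]
mat [(883, array([325.4, 236.5]), array([304, 220,  44,  34], dtype=int32))]
hd [(199, array([245.4, 246.9]), array([236, 239,  19,  17], dtype=int32))]
gr [(18, array([324.7, 150.4]), array([322, 149,   6,   4], dtype=int32)), (18, array([333.8, 150.8]), array([331, 149,   6,   4], dtype=int32))]
```

View pics/crop1.png

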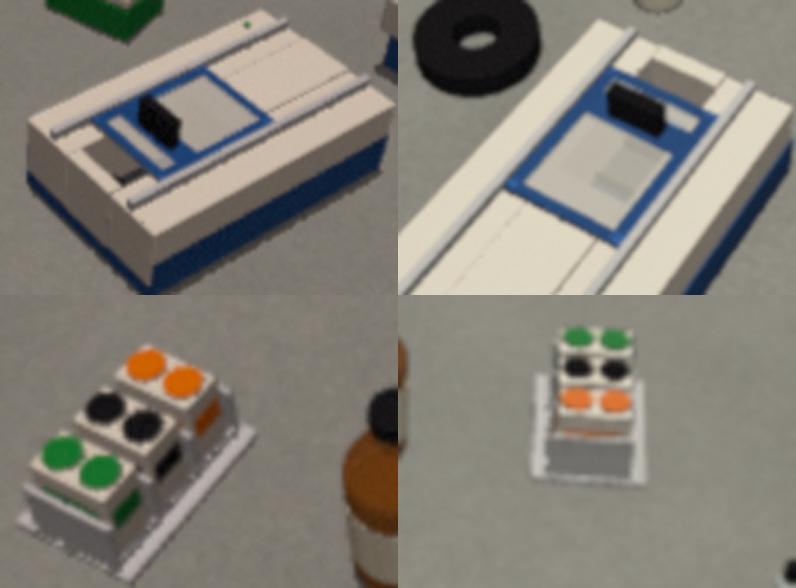

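The crops show the guard a little open, with a gap below it at scene crop (115,155). The handle stands upright. The orange pack is in the end slot nearest the mat.

```bash
python3 - <<'E'
from h import *
S,D=cam("scene"),cam("side")
# caps
for p,q in(((176.1,257.3),(334.1,166.7)),((176.1,257.3),(324.4,166.0)),((185.6,261.7),(324.4,166.0)),((155.1,279.9),(333.8,150.8)),((164.8,284.6),(324.7,150.4)),((318.2,185.9),(245.4,246.9)),((233.1,221.8),(325.4,236.5))):
    P,e=tri(S,p,D,q);print(P.round(4),round(e,4))
for p in((274.2,186.0),(316.9,225.3),(398.9,179.6),(354.2,148.4)): print("bay corner",onz(S,p,.09).round(4))
for p in((215,224),(228,197)):pass
for nm,c,i,rm in(("scene",S,cv2.imread("pics/scene0.png"),(205,200,262,245)),("side",D,cv2.imread("pics/side0.png"),(295,215,355,260))):
    m,_=blobs(i,(105,150,60),(125,255,255),50,rm)
    k=max(cv2.findContours(m,0,1)[0],key=cv2.contourArea)
    bx=np.array([onz(c,p,.003)[:2] for p in k[:,0].astype(float)])
    print("mat",cv2.minAreaRect((bx*1000).astype(np.float32)))
# wrist camera in tool frame
o=bot.observe();c=bot.calibration("wrist");T=R.from_euler("xyz",o["tool_rot"])
print("cam in tool",T.inv().apply(c["eye"]-o["position"]).round(4),(T.inv()*R.from_euler("xyz",c["attitude"])).as_euler("xyz"))
for n in("scene","side"):
  print()
E
```

```text
[ 0.5066 -0.3256  0.0675] 0.0004
[ 0.525  -0.3217  0.0735] 0.0262
[ 0.5344 -0.3148  0.0678] 0.0004
[ 0.5358 -0.4003  0.0676] 0.0009
[ 0.5627 -0.3894  0.0673] 0.001
[0.5737 0.1058 0.1124] 0.0009
[ 4.418e-01 -1.062e-01  3.000e-04] 0.0006
bay corner [0.474  0.0249 0.09  ]
bay corner [0.6688 0.0106 0.09  ]
bay corner [0.6899 0.332  0.09  ]
bay corner [0.4972 0.3447 0.09  ]
mat ((442.925537109375, -107.0794677734375), (97.07044219970703, 96.87274169921875), 87.42761993408203)
mat ((442.164306640625, -105.55669403076172), (95.62293243408203, 95.66312408447266), 88.43278503417969)
cam in tool [ 0.0771  0.0009 -0.1685] [-3.04552924e-01 -2.90570100e-04  1.57114947e+00]
```

```bash
cat >> h.py <<'E'
def plan(xyz,yaw):
    "shift (tool axes) and turn to a tool-down target"
    o=bot.observe();T=R.from_euler("xyz",o["tool_rot"]);G=R.from_euler("xyz",[np.pi,0,yaw])
    print("from",o["position"].round(4),"yaw",o["tool_rot"].round(4),"t",round(o["clock"],2),"shift",T.inv().apply(np.array(xyz)-o["position"]).round(4),"turn",(T.inv()*G).as_rotvec().round(4))
E
echo '[[0.085,0.0434,-0.0365,-0.02,0,0,0],[0.085,0.0868,-0.073,-0.04,0,0,0],[0.085,0.1302,-0.1095,-0.06,0,0,0],[0.085,0.1736,-0.146,-0.075,0,0,0],[0.085,0.217,-0.1825,-0.075,0,0,0]]' | python3 nudge.py
echo '[[0.085,0.0434,-0.0365,0,0,0,-0.18],[0.085,0.0868,-0.073,0,0,0,-0.36],[0.085,0.1302,-0.1095,0,0,0,-0.54],[0.085,0.1736,-0.146,0,0,0,-0.72],[0.085,0.217,-0.1825,0,0,0,-0.9]]' | python3 nudge.py
python3 -c "
from h import *
plan([.574,.105,.28],3.07)"
```

```text
clock: 0.78
position: [0.3859, -0.3061, 0.2814]
tool_rot: [3.14, -0.001, 0.441]
force: [1.2, -0.3, 0.1]
grip_width: 0.0851
finger_force: 0.0
clock: 1.4
position: [0.5039, -0.0483, 0.2805]
tool_rot: [3.141, 0.0, 1.346]
force: [0.8, -1.4, 0.7]
grip_width: 0.0849
finger_force: 0.0
from [ 0.5039 -0.0483  0.2805] yaw [3.1414e+00 1.0000e-04 1.3464e+00] t 1.4 shift [0.1651 0.0342 0.0005] turn [ 0.0000e+00  2.0000e-04 -1.7236e+00]
```

```bash

echo '[[0.085,0.04,0.008,0,0,0,-0.17],[0.085,0.08,0.016,0,0,0,-0.34],[0.085,0.12,0.024,0,0,0,-0.52],[0.085,0.16,0.032,0,0,0,-0.69],[0.085,0.165,0.034,0,0,0,-0.86]]' | python3 nudge.py
echo '[[0.085,0,0,0,0,0,-0.17],[0.085,0,0,0,0,0,-0.34],[0.085,0,0,0,0,0,-0.52],[0.085,0,0,0,0,0,-0.69],[0.085,0,0,0,0,0,-0.86]]' | python3 nudge.py
echo '[[0.085,0,0,0,0,0,0]]' | python3 nudge.py
python3 - <<'E'
from h import *
plan([.574,.105,.28],3.07)
c=cam("wrist");im=bot.grab_frame("wrist");cv2.imwrite("pics/w1.png",im)
print(bot.observe()["qpos"].round(2))
E
```

```text
clock: 2.02
position: [0.5743, 0.1059, 0.28]
tool_rot: [3.141, -0.002, 2.21]
force: [0.6, -0.7, 0.7]
grip_width: 0.0849
finger_force: 0.0
clock: 2.65
position: [0.5741, 0.1028, 0.2802]
tool_rot: [-3.141, -0.0, 3.066]
force: [0.5, 0.3, 0.3]
grip_width: 0.0852
finger_force: 0.0
clock: 2.78
position: [0.5741, 0.1027, 0.2801]
tool_rot: [3.141, -0.001, 3.06]
force: [-0.7, 0.2, 0.6]
grip_width: 0.0853
finger_force: 0.0
from [0.5741 0.1027 0.2801] yaw [ 3.1414e+00 -7.0000e-04  3.0597e+00] t 2.77 shift [0.0003 0.0023 0.0001] turn [ 0.0002 -0.0007 -0.0103]
[ 0.3   0.49 -0.84  1.59  0.38  1.23  0.88]
```

View pics/w1.png

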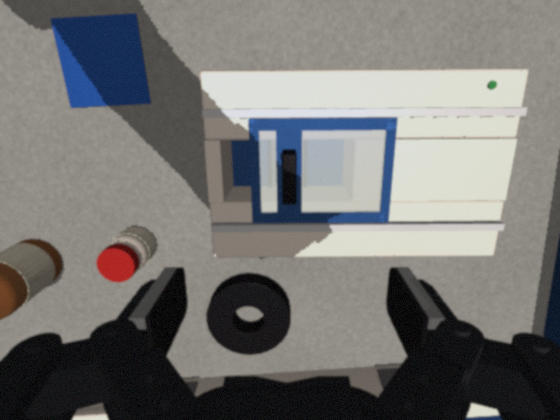

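The wrist view shows the mat at (103,60), the handle top at (289,177), and the blue panel spanning columns 250–396. The bay top corners are at (202,72), (527,70), (496,257) and (212,257).

```bash
cat >> h.py <<'E'
def rect(c,m,z,hull=True):
    k=max(cv2.findContours(m,0,1)[0],key=cv2.contourArea)
    P=np.array([onz(c,p,z)[:2]*1000 for p in k[:,0].astype(float)],np.float32)
    return cv2.minAreaRect(P)
E
python3 - <<'E'
from h import *
c=cam("wrist");im=cv2.imread("pics/w1.png");S=cam("scene");D=cam("side")
for p in((202,72),(527,70),(496,257),(212,257)): print("bay",onz(c,p,.09).round(4))
m,b=blobs(im,(105,140,40),(125,255,255),200,(240,105,405,228)); print(b); print("panel",rect(c,m,.096))
m,b=blobs(im,(105,140,40),(125,255,255),200,(40,0,160,120)); print("mat",rect(c,m,.003))
m,b=blobs(im,(0,0,0),(180,255,40),60,(275,140,305,212)); print(b,"hd",rect(c,m,.128),onz(c,b[0][1],.128))
for q,cc in(((318.2,185.9),S),((245.4,246.9),D)):print("handle tri",tri(c,b[0][1],cc,q))
E
```

```text
bay [0.4699 0.0293 0.09  ]
bay [0.4949 0.3423 0.09  ]
bay [0.6934 0.3315 0.09  ]
bay [0.6658 0.0096 0.09  ]
[(5194, array([308. , 165.7]), array([240, 119, 156, 103], dtype=int32))]
panel ((576.5523681640625, 131.9599609375), (156.5115203857422, 107.31118774414062), 85.11405181884766)
mat ((441.758544921875, -107.03823852539062), (98.72248840332031, 98.04544830322266), 88.14886474609375)
[(652, array([288.6, 178.2]), array([282, 150,  15,  54], dtype=int32))] hd ((571.9895629882812, 104.97856903076172), (13.433745384216309, 51.199790954589844), 85.10336303710938) [0.57299418 0.1044758  0.128     ]
handle tri (array([0.57564042, 0.10387291, 0.11493082]), np.float64(0.0011688420895262213))
handle tri (array([0.57645898, 0.10396935, 0.10914533]), np.float64(0.0018813294799176479))
```

```bash

echo '[[0.06,0,0.0018,0.05,0,0,0],[0.06,0,0.0018,0.1,0,0,0],[0.06,0,0.0018,0.15,0,0,0],[0.06,0,0.0018,0.17,0,0,0],[0.06,0,0.0018,0.179,0,0,0]]' | python3 nudge.py
echo '[[0.0,0,0,0,0,0,0],[0.0,0,0,0,0,0,0],[0.0,0,0,0,0,0,0],[0.0,0,0,0,0,0,0],[0.0,0,0,0,0,0,0]]' | python3 nudge.py 40
python3 -c "
from h import *
plan([.574,.1045,.101],3.059)"
```

```text
clock: 3.45
position: [0.5745, 0.1049, 0.1013]
tool_rot: [-3.142, -0.0, 3.059]
force: [0.0, -0.8, 0.6]
grip_width: 0.06
finger_force: 0.0
clock: 4.08
position: [0.5748, 0.1048, 0.1022]
tool_rot: [3.141, 0.001, 3.061]
force: [-0.6, -0.5, 7.7]
grip_width: -0.0002
finger_force: 4.0
from [0.5748 0.1048 0.1022] yaw [3.1414e+00 1.2000e-03 3.0605e+00] t 4.08 shift [ 0.0008 -0.0003  0.0012] turn [0.0002 0.0012 0.0015]
```

```bash

python3 - <<'E'
from h import *
a=bot.grab_frame("scene");b=bot.grab_frame("side")
cv2.imwrite("pics/c2.png",np.hstack([cv2.resize(a[110:250,255:400],(400,386)),cv2.resize(b[190:330,165:310],(400,386))]))
E
```

```text
(no output)
```

View pics/c2.png

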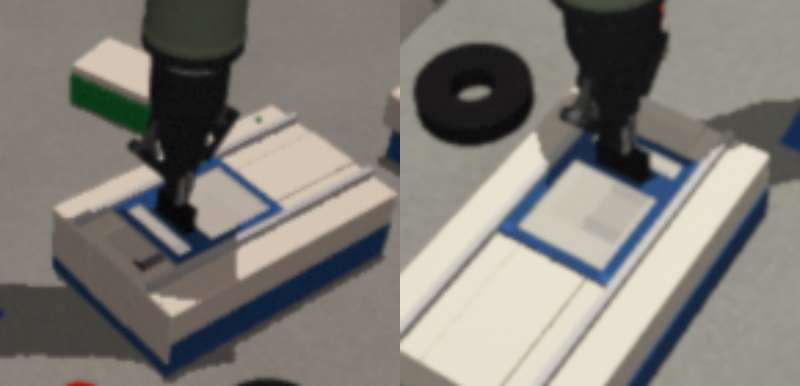

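The fingers appear at the handle, but whether it is between them is unclear. I'll check the wrist view.

```bash

python3 - <<'E'
from h import *
a=bot.grab_frame("wrist");c=cam("wrist")
print(proj(c,bot.observe()["position"]), bot.observe()["grip_width"],bot.observe()["finger_force"],bot.observe()["force"])
cv2.imwrite("pics/w2.png",a)
E
```

```text
[287.40635854 246.04649487] -0.00023462735820164066 4.056608006358147 [-1.18730859 -0.13774942  7.87024516]
```

View pics/w2.png

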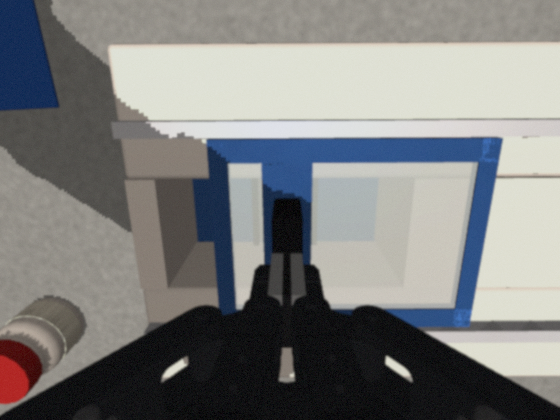

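```bash

python3 - <<'E'
from h import *
c=cam("wrist");p=bot.observe()["position"];print(c[3],p)
for z in(.096,.128):
  for q in((287,198),(287,215),(287,252),(273,225),(302,225),(252,275),(325,275)): print(z,q,onz(c,q,z).round(4))
a=cv2.imread("pics/w2.png")[180:320,220:360]
a=cv2.convertScaleAbs(a,alpha=4); cv2.imwrite("pics/w2c.png",cv2.resize(a,None,fx=4,fy=4))
E
```

```text
[0.4986864  0.11033298 0.27064272] [0.57480443 0.10478512 0.10219817]
0.096 (287, 198) [0.5502 0.1066 0.096 ]
0.096 (287, 215) [0.5596 0.1058 0.096 ]
0.096 (287, 252) [0.5812 0.1041 0.096 ]
0.096 (273, 225) [0.5647 0.0979 0.096 ]
0.096 (302, 225) [0.566  0.1134 0.096 ]
0.096 (252, 275) [0.5937 0.0833 0.096 ]
0.096 (325, 275) [0.5971 0.1243 0.096 ]
0.128 (287, 198) [0.5408 0.1073 0.128 ]
0.128 (287, 215) [0.5485 0.1066 0.128 ]
0.128 (287, 252) [0.566  0.1052 0.128 ]
0.128 (273, 225) [0.5526 0.1001 0.128 ]
0.128 (302, 225) [0.5536 0.1128 0.128 ]
0.128 (252, 275) [0.5763 0.0882 0.128 ]
0.128 (325, 275) [0.579  0.1217 0.128 ]
```

View pics/w2c.png

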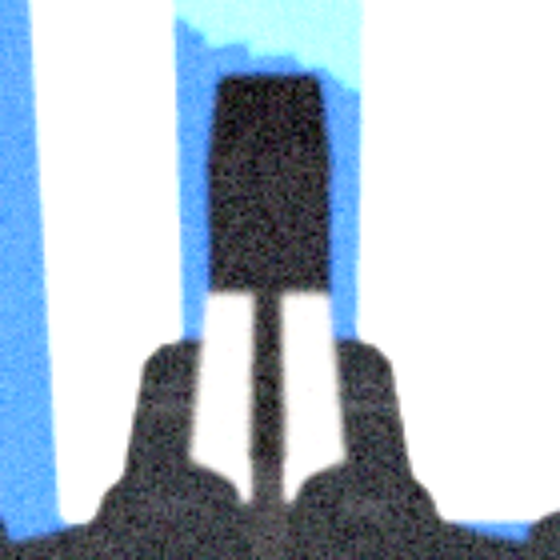

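The fingers look fully shut on top of the handle, since there is no pad beside it in the picture. I'll lift while still shut and see where the fingertips really are.

```bash

echo '[[0.0,0,0,-0.05,0,0,0],[0.0,0,0.03,-0.1,0,0,0],[0.0,0,0.03,-0.1,0,0,0]]' | python3 nudge.py
python3 - <<'E'
from h import *
c=cam("wrist");a=bot.grab_frame("wrist");o=bot.observe();print(proj(c,o["position"]),o["position"],c[3],o["force"])
T=R.from_euler("xyz",o["tool_rot"])
for z in(0,-.01,-.02,-.03): print(z,proj(c,o["position"]+T.apply([.011,0,z])),proj(c,o["position"]+T.apply([-.011,0,z])))
cv2.imwrite("pics/w3.png",np.hstack([a,cv2.resize(cv2.convertScaleAbs(a[180:350,220:360],alpha=3),(240,420))]))
E
```

```text
clock: 4.6
position: [0.578, 0.1376, 0.2054]
tool_rot: [3.139, 0.005, 3.063]
force: [0.2, -0.4, -1.2]
grip_width: -0.0003
finger_force: 0.0
[283.57457022 243.23648238] [0.57725655 0.13565781 0.20304081] [0.50112392 0.14260813 0.37348719] [ 0.0799196  -0.80105254 -0.51507463]
0 [283.54120528 223.98321664] [283.60675691 261.80983975]
-0.01 [283.43617474 231.14508493] [283.50911281 270.71377287]
-0.02 [283.31888411 239.14295005] [283.40051847 280.61623262]
-0.03 [283.18705366 248.13226223] [283.27902245 291.69516569]
```

View pics/w3.png

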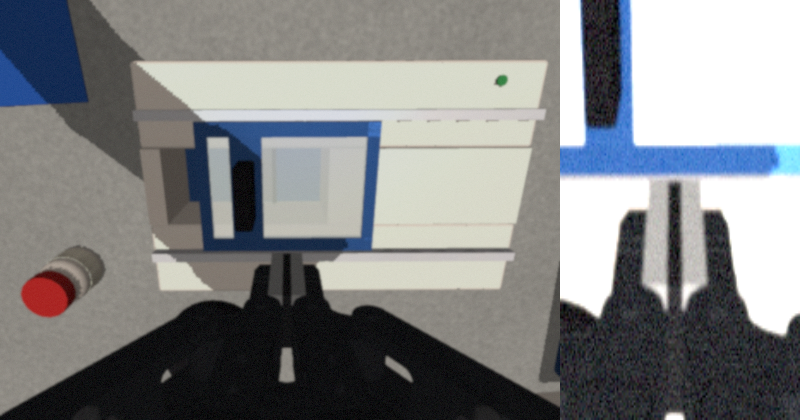

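With the fingers shut, the visible tip is at about row 252, where the stated TCP would put it near row 224–243. So the tips look roughly 26–30 mm further back than described. I'll probe the panel gently to measure it.

```bash

echo '[[0.0,0,0,0.05,0,0,0],[0.0,0,0,0.09,0,0,0],[0.0,0,0,0.1,0,0,0],[0.0,0,0,0.1,0,0,0]]' | python3 nudge.py
echo '[[0.0,0,0,0.004,0,0,0],[0.0,0,0,0.008,0,0,0],[0.0,0,0,0.008,0,0,0]]' | python3 nudge.py
echo '[[0.0,0,0,0.003,0,0,0],[0.0,0,0,0.006,0,0,0],[0.0,0,0,0.006,0,0,0]]' | python3 nudge.py
```

```text
clock: 5.15
position: [0.5766, 0.1345, 0.1014]
tool_rot: [-3.142, -0.001, 3.061]
force: [0.8, 0.7, 0.0]
grip_width: 0.0003
finger_force: 0.0
clock: 5.52
position: [0.5768, 0.1345, 0.0936]
tool_rot: [-3.142, 0.0, 3.061]
force: [0.7, -0.9, -0.1]
grip_width: -0.0003
finger_force: 0.0
clock: 5.9
position: [0.5766, 0.1346, 0.0872]
tool_rot: [-3.141, -0.0, 3.061]
force: [0.8, 0.6, -0.2]
grip_width: -0.0002
finger_force: 0.0
```

```bash

echo '[[0.0,0,0,0.004,0,0,0],[0.0,0,0,0.008,0,0,0],[0.0,0,0,0.008,0,0,0]]' | python3 nudge.py
echo '[[0.0,0,0,0.003,0,0,0],[0.0,0,0,0.005,0,0,0],[0.0,0,0,0.005,0,0,0]]' | python3 nudge.py
echo '[[0.0,0,0,0.002,0,0,0],[0.0,0,0,0.003,0,0,0],[0.0,0,0,0.003,0,0,0]]' | python3 nudge.py
```

```text
clock: 6.28
position: [0.5766, 0.1346, 0.079]
tool_rot: [-3.142, -0.001, 3.061]
force: [-0.5, -0.6, 0.3]
grip_width: 0.0002
finger_force: 0.0
clock: 6.65
position: [0.5767, 0.1346, 0.0742]
tool_rot: [-3.142, -0.0, 3.061]
force: [-0.3, 0.2, -0.5]
grip_width: -0.0001
finger_force: 0.0
clock: 7.02
position: [0.5767, 0.1346, 0.0713]
tool_rot: [-3.142, -0.0, 3.061]
force: [-0.1, 0.0, 0.2]
grip_width: -0.0001
finger_force: 0.0
```

```bash

echo '[[0.0,0,0,0.001,0,0,0],[0.0,0,0,0.002,0,0,0],[0.0,0,0,0.002,0,0,0]]' | python3 nudge.py
echo '[[0.0,0,0,0.001,0,0,0],[0.0,0,0,0.002,0,0,0],[0.0,0,0,0.002,0,0,0]]' | python3 nudge.py
```

```text
clock: 7.4
position: [0.5769, 0.1349, 0.0702]
tool_rot: [3.141, 0.001, 3.061]
force: [-4.4, -0.6, 13.7]
grip_width: 0.0
finger_force: 7.0
clock: 7.78
position: [0.5771, 0.1361, 0.0699]
tool_rot: [3.14, 0.002, 3.061]
force: [-13.9, 0.6, 44.0]
grip_width: -0.0001
finger_force: 22.0
```

The real tips sit about 26 mm behind the reported TCP: panel contact came at a reported z of 0.0704, and the panel top is at 0.096. I'll use that offset and grip the handle again.

```bash

echo '[[0.0,0,0,-0.03,0,0,0],[0.03,0,-0.01,-0.06,0,0,0],[0.06,0,-0.03,-0.08,0,0,0],[0.06,0,-0.03,-0.08,0,0,0],[0.06,0,-0.03,-0.08,0,0,0]]' | python3 nudge.py 40
python3 - <<'E'
from h import *
plan([.574,.1045,.077],3.06)
c=cam("wrist");a=bot.grab_frame("wrist");cv2.imwrite("pics/w4.png",a)
m,b=blobs(a,(0,0,0),(180,255,40),60,(200,100,380,250)); print(b)
for q in b: print(onz(c,q[1],.128))
E
```

```text
clock: 8.4
position: [0.5741, 0.1051, 0.1469]
tool_rot: [3.141, -0.0, 3.061]
force: [-0.3, -0.3, -1.3]
grip_width: 0.06
finger_force: 0.0
from [0.5741 0.1051 0.1469] yaw [ 3.1415e+00 -5.0000e-04  3.0609e+00] t 8.4 shift [ 0.     -0.0006  0.0699] turn [ 0.0001 -0.0005  0.0009]
[(1562, array([288.9, 215.5]), array([278, 181,  23,  69], dtype=int32))]
[0.56368024 0.10684258 0.128     ]
```

```bash

echo '[[0.06,0,0,0.04,0,0,0],[0.06,0,0,0.06,0,0,0],[0.06,0,0,0.07,0,0,0]]' | python3 nudge.py
echo '[[0.0,0,0,0,0,0,0],[0.0,0,0,0,0,0,0],[0.0,0,0,0,0,0,0],[0.0,0,0,0,0,0,0]]' | python3 nudge.py 40
```

```text
clock: 8.82
position: [0.5737, 0.1052, 0.0761]
tool_rot: [-3.142, -0.002, 3.062]
force: [-0.5, 0.9, 0.5]
grip_width: 0.0598
finger_force: 0.0
clock: 9.32
position: [0.5748, 0.1049, 0.0784]
tool_rot: [3.141, 0.001, 3.061]
force: [-0.7, -0.1, 7.5]
grip_width: 0.0132
finger_force: 39.7
```

```bash

echo '[[0.0,0,0.015,-0.002,0,0,0],[0.0,0,0.04,-0.002,0,0,0],[0.0,0,0.065,-0.002,0,0,0],[0.0,0,0.085,-0.002,0,0,0],[0.0,0,0.095,-0.002,0,0,0]]' | python3 nudge.py
echo '[[0.0,0,0.003,0,0,0,0],[0.0,0,0.006,0,0,0,0],[0.0,0,0.009,0,0,0,0],[0.0,0,0.009,0,0,0,0]]' | python3 nudge.py
echo '[[0.0,0,0.001,0,0,0,0],[0.0,0,0.002,0,0,0,0],[0.0,0,0.002,0,0,0,0]]' | python3 nudge.py
```

```text
clock: 9.95
position: [0.5819, 0.1995, 0.0785]
tool_rot: [-3.141, -0.001, 3.061]
force: [5.0, -2.4, -15.3]
grip_width: 0.013
finger_force: 43.1
clock: 10.45
position: [0.5825, 0.2079, 0.0786]
tool_rot: [-3.141, -0.001, 3.061]
force: [5.7, 0.9, -23.7]
grip_width: 0.0132
finger_force: 42.1
clock: 10.82
position: [0.5826, 0.2095, 0.0785]
tool_rot: [-3.141, -0.001, 3.06]
force: [5.7, -1.5, -22.4]
grip_width: 0.0135
finger_force: 42.4
```

```bash

echo '[[0.0,0,0.001,0.0015,0,0,0],[0.0,0,0.002,0.0015,0,0,0],[0.0,0,0.002,0.0015,0,0,0]]' | python3 nudge.py
echo '[[0.0,0,0.001,0,0,0,0],[0.0,0,0.002,0,0,0,0],[0.0,0,0.002,0,0,0,0]]' | python3 nudge.py
echo '[[0.0,0,0.001,0,0,0,0],[0.0,0,0.0015,0,0,0,0],[0.0,0,0.0015,0,0,0,0]]' | python3 nudge.py
```

```text
clock: 11.2
position: [0.583, 0.2129, 0.0784]
tool_rot: [3.141, 0.0, 3.061]
force: [-4.8, 0.9, 2.7]
grip_width: 0.0129
finger_force: 46.0
clock: 11.58
position: [0.583, 0.213, 0.0784]
tool_rot: [-3.139, -0.0, 3.06]
force: [-8.9, -9.7, 12.7]
grip_width: 0.0129
finger_force: 47.3
clock: 11.95
position: [0.583, 0.213, 0.0784]
tool_rot: [-3.137, -0.001, 3.059]
force: [-11.4, -17.9, 19.2]
grip_width: 0.0132
finger_force: 48.1
```

The guard has reached its open stop, with handle y at 0.213. Next I release, go over the rack and look.

```bash

echo '[[0.05,0,-0.003,0,0,0,0],[0.05,0,-0.003,0,0,0,0],[0.05,0,-0.003,-0.05,0,0,0],[0.085,0,-0.003,-0.11,0,0,0],[0.085,0,-0.003,-0.17,0,0,0]]' | python3 nudge.py
echo '[[0.085,0.002,-0.0536,0,0,0,0.16],[0.085,0.004,-0.1073,0,0,0,0.32],[0.085,0.006,-0.161,0,0,0,0.48],[0.085,0.008,-0.2145,0,0,0,0.64],[0.085,0.0095,-0.268,0,0,0,0.8]]' | python3 nudge.py
echo '[[0.085,-0.037,-0.039,0,0,0,0.16],[0.085,-0.074,-0.078,0,0,0,0.32],[0.085,-0.111,-0.116,0,0,0,0.32],[0.085,-0.148,-0.155,0,0,0,0.32],[0.085,-0.186,-0.194,0,0,0,0.32]]' | python3 nudge.py
echo '[[0.085,0,0,0,0,0,0]]' | python3 nudge.py
python3 - <<'E'
from h import *
plan([.5205,-.3202,.25],1.94);print(bot.observe()["qpos"].round(2))
c=cam("wrist");a=bot.grab_frame("wrist")
b=bot.grab_frame("scene")
cv2.imwrite("pics/w5.png",a);cv2.imwrite("pics/s5.png",b);cv2.imwrite("pics/v5.png",np.hstack([a,cv2.resize(b[120:260,265:400],(240,420))]))
m,bl=blobs(a,(5,150,100),(22,255,255),40); print(bl)
for q in bl: print(onz(c,q[1],.068))
E
```

```text
clock: 12.58
position: [0.583, 0.2133, 0.2499]
tool_rot: [3.141, 0.0, 3.061]
force: [0.0, -0.8, 0.1]
grip_width: 0.0832
finger_force: 0.0
clock: 13.2
position: [0.5519, -0.0549, 0.2482]
tool_rot: [3.141, 0.001, 2.256]
force: [0.9, 0.3, -0.0]
grip_width: 0.0849
finger_force: 0.0
clock: 13.82
position: [0.5209, -0.3219, 0.2482]
tool_rot: [3.141, 0.001, 1.941]
force: [0.6, -0.4, 0.1]
grip_width: 0.0849
finger_force: 0.0
clock: 13.95
position: [0.5195, -0.3247, 0.2474]
tool_rot: [-3.141, 0.001, 1.935]
force: [0.2, 0.9, -0.0]
grip_width: 0.0854
finger_force: 0.0
from [ 0.5195 -0.3247  0.2474] yaw [-3.1409e+00  7.0000e-04  1.9352e+00] t 13.95 shift [ 0.0039  0.0025 -0.0026] turn [-0.0007  0.0007 -0.0048]
[ 0.78  0.49 -0.46  1.57  0.24  1.14  0.62]
[(2887, array([473.1, 176.7]), array([443, 146,  71,  68], dtype=int32)), (412, array([273.9, 170.7]), array([263, 160,  23,  23], dtype=int32)), (411, array([302.2, 170.7]), array([291, 160,  24,  23], dtype=int32))]
[ 0.699966   -0.25980618  0.068     ]
[ 0.5070996  -0.32660763  0.068     ]
[ 0.53405022 -0.31633797  0.068     ]
```

View pics/v5.png

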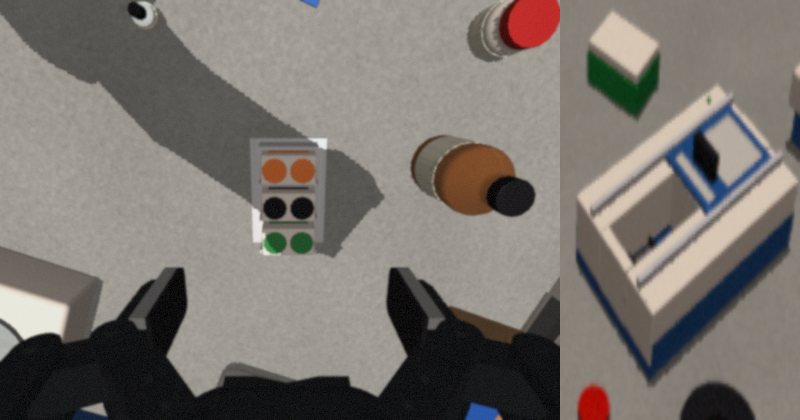

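The guard is open and the well is clear. The orange caps are at (274,171) and (302,171), aligned with the gripper. I'll descend and grip the narrow ends.

```bash

echo '[[0.085,0.003,0.0023,0.06,0,0,0],[0.085,0.003,0.0023,0.12,0,0,0],[0.085,0.003,0.0023,0.16,0,0,0],[0.085,0.003,0.0023,0.165,0,0,0]]' | python3 nudge.py
python3 - <<'E'
from h import *
plan([.5206,-.321,-.001],1.935)
a=bot.grab_frame("wrist");c=cam("wrist")
m,bl=blobs(a,(5,150,100),(22,255,255),40,(180,80,400,330)); 
for q in bl: print(q[1],onz(c,q[1],.068))
E
echo '[[0.085,0,0,0.03,0,0,0],[0.085,0,0,0.05,0,0,0],[0.085,0,0,0.065,0,0,0],[0.085,0,0,0.065,0,0,0]]' | python3 nudge.py
```

```text
clock: 14.55
position: [0.5213, -0.3147, 0.081]
tool_rot: [-3.14, -0.003, 1.943]
force: [0.2, 0.3, 1.3]
grip_width: 0.0848
finger_force: 0.0
from [ 0.5213 -0.3147  0.081 ] yaw [-3.1399 -0.0032  1.9429] t 14.55 shift [-0.0058 -0.0028  0.082 ] turn [-0.0017 -0.0032  0.0079]
[278.3 207.3] [ 0.5121532  -0.30111422  0.068     ]
[254.7 245.6] [ 0.50776163 -0.3275808   0.068     ]
[305.4 245.9] [ 0.5349284  -0.31720606  0.068     ]
clock: 15.1
position: [0.5217, -0.3166, 0.0176]
tool_rot: [-3.141, -0.001, 1.941]
force: [-0.3, 0.3, 1.1]
grip_width: 0.0849
finger_force: 0.0
```

```bash

echo '[[0.085,-0.005,-0.0022,0.01,0,0,0],[0.085,-0.005,-0.0022,0.0185,0,0,0],[0.085,-0.005,-0.0022,0.0185,0,0,0]]' | python3 nudge.py
echo '[[0.0,0,0,0,0,0,0],[0.0,0,0,0,0,0,0],[0.0,0,0,0,0,0,0],[0.0,0,0,0,0,0,0]]' | python3 nudge.py 40
```

```text
clock: 15.48
position: [0.5212, -0.3221, -0.0013]
tool_rot: [-3.141, -0.001, 1.941]
force: [0.2, 0.3, -0.2]
grip_width: 0.0849
finger_force: 0.0
clock: 15.98
position: [0.5218, -0.3224, -0.0002]
tool_rot: [3.141, 0.001, 1.941]
force: [-0.7, 0.6, 6.1]
grip_width: 0.0577
finger_force: 43.5
```

```bash

echo '[[0.0,0,0,-0.01,0,0,0],[0.0,0,0,-0.03,0,0,0],[0.0,0,0,-0.06,0,0,0],[0.0,0,0,-0.1,0,0,0],[0.0,0,0,-0.12,0,0,0]]' | python3 nudge.py
python3 -c "
from h import *
plan([.4422,-.1065,.12],1.49)"
```

```text
clock: 16.6
position: [0.5223, -0.3227, 0.1225]
tool_rot: [3.14, 0.002, 1.941]
force: [-0.1, -0.7, -1.9]
grip_width: 0.0577
finger_force: 43.1
from [ 0.5223 -0.3227  0.1225] yaw [3.1397e+00 2.4000e-03 1.9407e+00] t 16.6 shift [0.2305 0.0035 0.002 ] turn [0.0023 0.0019 0.4507]
```

```bash

echo '[[0.0,0.03,0.0005,0,0,0,0.09],[0.0,0.08,0.001,0,0,0,0.18],[0.0,0.13,0.002,0,0,0,0.27],[0.0,0.18,0.003,0,0,0,0.36],[0.0,0.22,0.0035,0,0,0,0.45]]' | python3 nudge.py
echo '[[0.0,0,0,0,0,0,0]]' | python3 nudge.py
python3 - <<'E'
from h import *
plan([.4422,-.1065,.003],1.49)
a=bot.grab_frame("scene");b=bot.grab_frame("side")
S,D=cam("scene"),cam("side")
for i in(a,b): print(blobs(i,(5,150,100),(20,255,255),15,(180,120,380,260))[1])
cv2.imwrite("pics/s6.png",a);cv2.imwrite("pics/d6.png",b)
E
```

```text
clock: 17.23
position: [0.4444, -0.1142, 0.1198]
tool_rot: [3.141, -0.0, 1.488]
force: [1.3, -0.1, -0.8]
grip_width: 0.0578
finger_force: 43.2
clock: 17.35
position: [0.4446, -0.1135, 0.12]
tool_rot: [-3.142, -0.0, 1.493]
force: [-0.0, -0.9, -0.7]
grip_width: 0.0575
finger_force: 43.2
from [ 0.4446 -0.1135  0.12  ] yaw [-3.1415e+00 -1.0000e-04  1.4933e+00] t 17.35 shift [ 0.0068 -0.0029  0.117 ] turn [-0.0001 -0.0001  0.0033]
[(18, array([223.1, 172. ]), array([221, 170,   5,   5], dtype=int32)), (30, array([223.5, 184.3]), array([220, 180,   8,  11], dtype=int32))]
[(247, array([270.7, 155.1]), array([261, 148,  20,  15], dtype=int32)), (44, array([326.2, 183.3]), array([322, 181,   9,   6], dtype=int32)), (40, array([336.5, 187.5]), array([333, 185,   8,   6], dtype=int32)), (61, array([327.9, 197.1]), array([321, 193,  15,   9], dtype=int32))]
```

```bash

echo '[[0.0,0.007,-0.003,0.04,0,0,0],[0.0,0.007,-0.003,0.08,0,0,0],[0.0,0.007,-0.003,0.105,0,0,0],[0.0,0.007,-0.003,0.115,0,0,0],[0.0,0.007,-0.003,0.118,0,0,0]]' | python3 nudge.py
echo '[[0.0,0,0,0.001,0,0,0],[0.0,0,0,0.002,0,0,0],[0.0,0,0,0.002,0,0,0]]' | python3 nudge.py
echo '[[0.0,0,0,0.001,0,0,0],[0.0,0,0,0.0015,0,0,0],[0.0,0,0,0.0015,0,0,0]]' | python3 nudge.py
```

```text
clock: 18.08
position: [0.443, -0.1091, 0.0013]
tool_rot: [-3.141, 0.0, 1.49]
force: [0.0, 0.1, -1.5]
grip_width: 0.0575
finger_force: 43.2
clock: 18.45
position: [0.4431, -0.1088, -0.0002]
tool_rot: [3.141, 0.0, 1.491]
force: [0.2, -0.4, -2.4]
grip_width: 0.0577
finger_force: 43.2
clock: 18.82
position: [0.4428, -0.1087, -0.0021]
tool_rot: [-3.141, -0.0, 1.491]
force: [0.3, -0.6, -1.9]
grip_width: 0.0574
finger_force: 43.2
```

```bash

echo '[[0.0,0,0,0.001,0,0,0],[0.0,0,0,0.0015,0,0,0],[0.0,0,0,0.0015,0,0,0]]' | python3 nudge.py
echo '[[0.0,0,0,0.0005,0,0,0],[0.0,0,0,0.001,0,0,0],[0.0,0,0,0.001,0,0,0]]' | python3 nudge.py
```

```text
clock: 19.2
position: [0.4429, -0.1087, -0.0023]
tool_rot: [3.141, 0.001, 1.491]
force: [-10.3, 2.4, 45.9]
grip_width: 0.0572
finger_force: 48.5
clock: 19.58
position: [0.4429, -0.1088, -0.0026]
tool_rot: [3.141, 0.001, 1.491]
force: [-15.0, 4.8, 70.4]
grip_width: 0.0578
finger_force: 51.8
```

```bash

echo '[[0.0,0,0,-0.002,0,0,0],[0.085,0,0,-0.002,0,0,0],[0.085,0,0,-0.002,0,0,0],[0.085,0,0,-0.002,0,0,0]]' | python3 nudge.py
echo '[[0.085,0,0,-0.02,0,0,0],[0.085,0,0,-0.07,0,0,0],[0.085,0,0,-0.13,0,0,0],[0.085,0,0,-0.17,0,0,-0.15],[0.085,0,0,-0.17,0,0,-0.33]]' | python3 nudge.py
echo '[[0.085,0,0,0,0,0,-0.18],[0.085,0,0,0,0,0,-0.36],[0.085,0,0,0,0,0,-0.54],[0.085,0,0,0,0,0,-0.72],[0.085,0,0,0,0,0,-0.9]]' | python3 nudge.py
echo '[[0.085,0,0,0,0,0,-0.17],[0.085,0,0,0,0,0,-0.34],[0.085,0,0,0,0,0,-0.34]]' | python3 nudge.py
python3 - <<'E'
from h import *
plan([.443,-.1088,.15],3.062)
S,D,c=cam("scene"),cam("side"),cam("wrist")
w=bot.grab_frame("wrist");a=bot.grab_frame("scene");b=bot.grab_frame("side")
O=((5,150,100),(22,255,255))
for n,i,cc,roi in(("w",w,c,(150,60,420,300)),("s",a,S,(205,170,262,245)),("d",b,D,(295,190,355,260))):
    for q in blobs(i,*O,15,roi)[1]: print(n,q[0],q[1],onz(cc,q[1],.066).round(4))
cv2.imwrite("pics/w7.png",w);cv2.imwrite("pics/s7.png",a);cv2.imwrite("pics/d7.png",b)
print(bot.observe()["qpos"].round(2))
cv2.imwrite("pics/v7.png",np.hstack([w,cv2.resize(a[180:250,205:265],(240,280)) if 0 else np.vstack([cv2.resize(a[180:250,200:280],(240,210)),cv2.resize(b[190:260,290:370],(240,210))])]))
E
```

```text
clock: 20.08
position: [0.4427, -0.1086, -0.0028]
tool_rot: [-3.141, -0.0, 1.491]
force: [0.2, 0.7, -0.5]
grip_width: 0.0851
finger_force: 0.0
clock: 20.7
position: [0.4442, -0.1091, 0.1701]
tool_rot: [3.138, 0.003, 1.826]
force: [0.1, 0.2, -0.7]
grip_width: 0.0846
finger_force: 0.0
clock: 21.32
position: [0.4427, -0.1087, 0.1673]
tool_rot: [-3.142, -0.0, 2.727]
force: [-0.5, -0.4, -0.2]
grip_width: 0.0849
finger_force: 0.0
clock: 21.7
position: [0.4427, -0.1088, 0.1672]
tool_rot: [3.141, -0.0, 3.06]
force: [-0.7, 0.2, 0.2]
grip_width: 0.085
finger_force: 0.0
from [ 0.4427 -0.1088  0.1672] yaw [ 3.1411e+00 -4.0000e-04  3.0596e+00] t 21.7 shift [-0.0004 -0.      0.0172] turn [ 0.0005 -0.0004 -0.0024]
w 53 [288.6 153.6] [ 0.4101 -0.1048  0.066 ]
w 690 [288.3 177.4] [ 0.429  -0.1066  0.066 ]
w 642 [288.6 211.9] [ 0.4579 -0.1086  0.066 ]
s 83 [232.1 206.5] [ 0.4446 -0.107   0.066 ]
s 23 [228.  215.5] [ 0.4668 -0.1371  0.066 ]
s 28 [238.1 218.9] [ 0.4955 -0.1234  0.066 ]
d 40 [322.  218.5] [ 0.4583 -0.1059  0.066 ]
d 40 [331.6 222.3] [ 0.4299 -0.1044  0.066 ]
d 46 [323.4 231.2] [ 0.4377 -0.0648  0.066 ]
[ 0.73  0.39 -0.78  2.04  0.37  0.85  1.23]
```

View pics/v7.png

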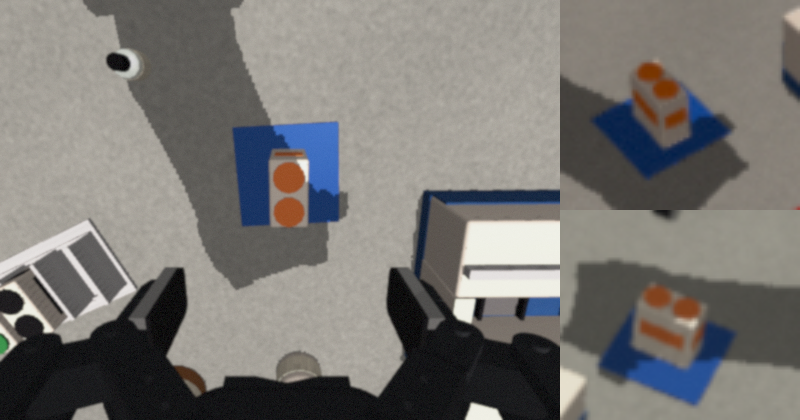

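The pack stands upright on the mat, with its caps at wrist (288,177) and (288,212). Now I take the broad-side grip.

```bash

echo '[[0.085,-0.001,0.0013,0.05,0,0,0],[0.085,-0.001,0.0013,0.1,0,0,0],[0.085,-0.001,0.0013,0.145,0,0,0],[0.085,-0.001,0.0013,0.158,0,0,0],[0.085,-0.001,0.0013,0.158,0,0,0]]' | python3 nudge.py
echo '[[0.0,0,0,0,0,0,0],[0.0,0,0,0,0,0,0],[0.0,0,0,0,0,0,0],[0.0,0,0,0,0,0,0],[0.0,0,0,0,0,0,0]]' | python3 nudge.py 40
python3 -c "
from h import *
plan([.4435,-.1076,.009],3.06)"
```

```text
clock: 22.48
position: [0.4441, -0.1072, 0.0097]
tool_rot: [-3.141, -0.0, 3.06]
force: [0.2, 0.6, 0.5]
grip_width: 0.0851
finger_force: 0.0
clock: 23.1
position: [0.4443, -0.1077, 0.0101]
tool_rot: [-3.141, 0.001, 3.06]
force: [-2.1, -0.5, 14.9]
grip_width: 0.0311
finger_force: 40.0
from [ 0.4443 -0.1077  0.0101] yaw [-3.1410e+00  1.1000e-03  3.0605e+00] t 23.1 shift [0.0009 0.0001 0.0011] turn [-0.0006  0.0011  0.0005]
```

```bash

echo '[[0.0,0,0,-0.01,0,0,0],[0.0,0,0,-0.04,0,0,0],[0.0,0,0,-0.09,0,0,0],[0.0,0,0,-0.13,0,0,0],[0.0,0,0,-0.15,0,0,0]]' | python3 nudge.py
echo '[[0.0,0,0,0,0,0,0]]' | python3 nudge.py
python3 -c "
from h import *
plan([.5746,.1033,.16],3.06)"
```

```text
clock: 23.72
position: [0.4443, -0.1075, 0.1619]
tool_rot: [-3.141, 0.002, 3.061]
force: [0.2, 0.3, -1.6]
grip_width: 0.0314
finger_force: 40.5
clock: 23.85
position: [0.4444, -0.1078, 0.1609]
tool_rot: [-3.141, 0.002, 3.06]
force: [-0.7, -0.2, -2.2]
grip_width: 0.0311
finger_force: 40.5
from [ 0.4444 -0.1078  0.1609] yaw [-3.1407e+00  2.4000e-03  3.0602e+00] t 23.85 shift [-0.1126  0.221   0.0009] turn [-0.0009  0.0024  0.0002]
```

```bash

echo '[[0.0,-0.015,0.03,0,0,0,0],[0.0,-0.04,0.08,0,0,0,0],[0.0,-0.065,0.13,0,0,0,0],[0.0,-0.09,0.18,0,0,0,0],[0.0,-0.105,0.206,0,0,0,0]]' | python3 nudge.py
echo '[[0.0,-0.0076,0.015,0,0,0,0],[0.0,-0.0076,0.015,0,0,0,0],[0.0,-0.0076,0.015,0,0,0,0]]' | python3 nudge.py
python3 - <<'E'
from h import *
plan([.5746,.1033,.16],3.06)
c=cam("wrist");w=bot.grab_frame("wrist");cv2.imwrite("pics/w8.png",w)
for q in blobs(w,(5,150,100),(22,255,255),60,(100,60,460,380))[1]: print(q[0],q[1],onz(c,q[1],.216).round(4))
E
```

```text
clock: 24.48
position: [0.5654, 0.0925, 0.1583]
tool_rot: [3.141, -0.001, 3.063]
force: [1.1, -0.9, -1.1]
grip_width: 0.0316
finger_force: 40.4
clock: 24.85
position: [0.5735, 0.1023, 0.1591]
tool_rot: [-3.141, -0.001, 3.06]
force: [0.6, 0.0, -1.4]
grip_width: 0.0312
finger_force: 40.4
from [0.5735 0.1023 0.1591] yaw [-3.1406e+00 -6.0000e-04  3.0596e+00] t 24.85 shift [-0.001   0.0011 -0.0009] turn [-0.001  -0.0006 -0.0004]
709 [286.5 209.1] [0.5343 0.105  0.216 ]
3337 [286.2 269.7] [0.5571 0.103  0.216 ]
2815 [286.2 336.5] [0.5855 0.1007 0.216 ]
```

View pics/w8.png

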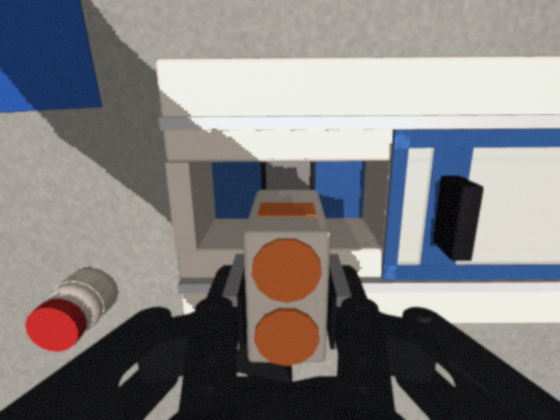

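The wrist view shows the pack hanging level over the well, caps at (286,270) and (286,336). The light nest floor spans columns 266–312, and the well's rim corner is at (190,160).

```bash

python3 - <<'E'
from h import *
c=cam("wrist");im=cv2.imread("pics/w8.png")
g=cv2.cvtColor(im,cv2.COLOR_BGR2GRAY).astype(int)
print("row178",g[178,250:330:2].tolist()); print("row170 180-225",g[170,180:225:3].tolist(),"370-400",g[170,360:404:3].tolist())
print("col230",g[140:225:3,230].tolist())
def bay(P,o=np.array([.5746,.1033]),y=-.081):
    d=P[:2]-o; return (np.array([[np.cos(y),np.sin(y)],[-np.sin(y),np.cos(y)]])@d*1000).round(1)
for n,q,z in(("rimL",(190,170),.09),("rimTopL",(215,160),.09),("rimTopR",(360,160),.09),("lipL z28",(265,178),.028),("lipR z28",(313,178),.028),("lipL",(265,178),.018),("lipR",(313,178),.018)):
    P=onz(c,q,z);print(n,P.round(4),bay(P))
E
```

```text
row178 [43, 44, 47, 41, 47, 38, 23, 16, 52, 67, 69, 65, 70, 72, 68, 67, 71, 69, 71, 66, 70, 71, 66, 69, 78, 119, 132, 139, 136, 121, 52, 37, 51, 81, 93, 90, 90, 89, 88, 88]
row170 180-225 [145, 144, 146, 111, 85, 86, 86, 86, 87, 85, 84, 52, 46, 46, 48] 370-400 [71, 53, 80, 83, 85, 85, 84, 85, 83, 88, 78, 86, 88, 89, 86]
col230 [144, 145, 146, 144, 144, 144, 138, 86, 46, 48, 44, 50, 46, 45, 45, 46, 50, 46, 47, 49, 44, 46, 46, 49, 49, 46, 68, 103, 103]
rimL [0.5417 0.0369 0.09  ] [-27.4 -68.8]
rimTopL [0.5362 0.0553 0.09  ] [-34.4 -50.9]
rimTopR [0.5444 0.1551 0.09  ] [-34.3  49.1]
lipL z28 [0.5657 0.0833 0.028 ] [ -7.2 -20.6]
lipR z28 [0.5692 0.1256 0.028 ] [-7.2 21.8]
lipL [0.568  0.0825 0.018 ] [ -4.9 -21.3]
lipR [0.5716 0.1262 0.018 ] [-4.8 22.6]
```

```bash

echo '[[0.0,-0.0016,0.0016,0.02,0,0,0],[0.0,-0.0016,0.0016,0.04,0,0,0],[0.0,-0.0016,0.0016,0.055,0,0,0],[0.0,-0.0016,0.0016,0.055,0,0,0]]' | python3 nudge.py
echo '[[0.0,0,0,0.01,0,0,0],[0.0,0,0,0.02,0,0,0],[0.0,0,0,0.03,0,0,0],[0.0,0,0,0.03,0,0,0]]' | python3 nudge.py
python3 - <<'E'
from h import *
plan([.5752,.1039,.0251],3.06)
c=cam("wrist");w=bot.grab_frame("wrist");cv2.imwrite("pics/w9.png",w)
for q in blobs(w,(5,150,100),(22,255,255),60,(100,60,460,380))[1]: print(q[0],q[1],onz(c,q[1],.130).round(4))
E
```

```text
clock: 25.4
position: [0.5749, 0.105, 0.1029]
tool_rot: [-3.141, -0.002, 3.061]
force: [0.2, -0.5, -1.3]
grip_width: 0.0316
finger_force: 40.4
clock: 25.9
position: [0.5753, 0.1051, 0.0736]
tool_rot: [-3.141, -0.001, 3.061]
force: [0.7, -0.2, -0.9]
grip_width: 0.0311
finger_force: 40.4
from [0.5753 0.1051 0.0736] yaw [-3.1413e+00 -1.2000e-03  3.0608e+00] t 25.9 shift [-0.0001 -0.0012  0.0485] turn [-0.0003 -0.0012  0.0008]
704 [286.6 209.1] [0.5363 0.1078 0.13  ]
3342 [286.1 269.7] [0.5592 0.1058 0.13  ]
2806 [286.2 336.3] [0.5876 0.1035 0.13  ]
```

```bash

echo '[[0.0,0,-0.001,0.01,0,0,0],[0.0,0,-0.001,0.02,0,0,0],[0.0,0,-0.001,0.03,0,0,0],[0.0,0,-0.001,0.035,0,0,0],[0.0,0,-0.001,0.035,0,0,0]]' | python3 nudge.py
echo '[[0.0,0,0,0.003,0,0,0],[0.0,0,0,0.006,0,0,0],[0.0,0,0,0.009,0,0,0],[0.0,0,0,0.009,0,0,0]]' | python3 nudge.py
echo '[[0.0,0,0,0.001,0,0,0],[0.0,0,0,0.002,0,0,0],[0.0,0,0,0.002,0,0,0]]' | python3 nudge.py
```

```text
clock: 26.58
position: [0.5754, 0.1043, 0.039]
tool_rot: [-3.142, -0.001, 3.061]
force: [0.0, -0.6, -1.2]
grip_width: 0.0311
finger_force: 40.4
clock: 27.08
position: [0.5755, 0.1042, 0.0302]
tool_rot: [-3.142, -0.0, 3.061]
force: [0.2, 0.1, -2.1]
grip_width: 0.0317
finger_force: 40.4
clock: 27.45
position: [0.5756, 0.1042, 0.0283]
tool_rot: [-3.142, -0.0, 3.061]
force: [0.5, 0.0, -0.8]
grip_width: 0.0316
finger_force: 40.4
```

```bash

echo '[[0.0,0,0,0.001,0,0,0],[0.0,0,0,0.002,0,0,0],[0.0,0,0,0.002,0,0,0]]' | python3 nudge.py
echo '[[0.0,0,0,0.0005,0,0,0],[0.0,0,0,0.001,0,0,0],[0.0,0,0,0.001,0,0,0]]' | python3 nudge.py
```

```text
clock: 27.82
position: [0.5756, 0.1042, 0.0263]
tool_rot: [-3.142, -0.0, 3.061]
force: [0.7, 0.5, -0.7]
grip_width: 0.0311
finger_force: 40.4
clock: 28.2
position: [0.5756, 0.1042, 0.0254]
tool_rot: [3.142, -0.0, 3.061]
force: [0.6, -0.4, -1.3]
grip_width: 0.0311
finger_force: 40.4
```

```bash

echo '[[0.0,0,0,0.0005,0,0,0],[0.0,0,0,0.0007,0,0,0],[0.0,0,0,0.0007,0,0,0]]' | python3 nudge.py
```

```text
clock: 28.58
position: [0.5757, 0.1042, 0.0252]
tool_rot: [-3.141, 0.0, 3.061]
force: [-3.0, -0.8, 9.0]
grip_width: 0.0316
finger_force: 41.8
```

Contact came at the expected height (9 N). I release and lift.

```bash

echo '[[0.05,0,0,0,0,0,0],[0.06,0,0,0,0,0,0],[0.06,0,0,0,0,0,0]]' | python3 nudge.py
echo '[[0.06,0,0,-0.02,0,0,0],[0.06,0,0,-0.06,0,0,0],[0.06,0,0,-0.1,0,0,0],[0.06,0,0.03,-0.12,0,0,0],[0.06,0,0.06,-0.12,0,0,0]]' | python3 nudge.py
echo '[[0.06,0,0,0,0,0,0]]' | python3 nudge.py
python3 - <<'E'
from h import *
plan([.583,.2130,.078],3.06)
c=cam("wrist");w=bot.grab_frame("wrist");a=bot.grab_frame("scene");b=bot.grab_frame("side")
for q in blobs(w,(5,150,100),(22,255,255),60,(100,60,460,380))[1]: print(q[0],q[1],onz(c,q[1],.081).round(4))
P=[blobs(i,(5,150,100),(22,255,255),15,r)[1] for i,r in((a,(270,140,400,240)),(b,(170,190,320,340)))]
print(P)
cv2.imwrite("pics/v10.png",np.hstack([w,np.vstack([cv2.resize(a[130:250,265:400],(240,210)),cv2.resize(b[190:310,165:300],(240,210))])]))
E
```

```text
clock: 28.95
position: [0.5757, 0.1042, 0.0246]
tool_rot: [3.142, -0.0, 3.061]
force: [-0.0, 0.2, 0.1]
grip_width: 0.0599
finger_force: 0.0
clock: 29.58
position: [0.5816, 0.1649, 0.148]
tool_rot: [3.14, 0.004, 3.06]
force: [-0.0, -0.1, 0.1]
grip_width: 0.0599
finger_force: 0.0
clock: 29.7
position: [0.5803, 0.1667, 0.1464]
tool_rot: [3.14, 0.001, 3.064]
force: [-0.5, -0.3, -0.9]
grip_width: 0.0597
finger_force: 0.0
from [0.5803 0.1667 0.1464] yaw [3.1399e+00 1.1000e-03 3.0639e+00] t 29.7 shift [0.001  0.0463 0.0685] turn [0.0017 0.0011 0.0039]
924 [197. 187.] [0.5603 0.1056 0.081 ]
836 [200.1 225.9] [0.5891 0.1033 0.081 ]
[[(77, array([317.5, 194.3]), array([311, 189,  14,  12], dtype=int32)), (21, array([311. , 201.7]), array([309, 199,   6,   6], dtype=int32))], [(54, array([241. , 252.8]), array([237, 250,   9,   7], dtype=int32)), (57, array([250.8, 257.5]), array([247, 254,   9,   8], dtype=int32)), (38, array([241.8, 266.1]), array([236, 262,  13,   9], dtype=int32))]]
```

View pics/v10.png

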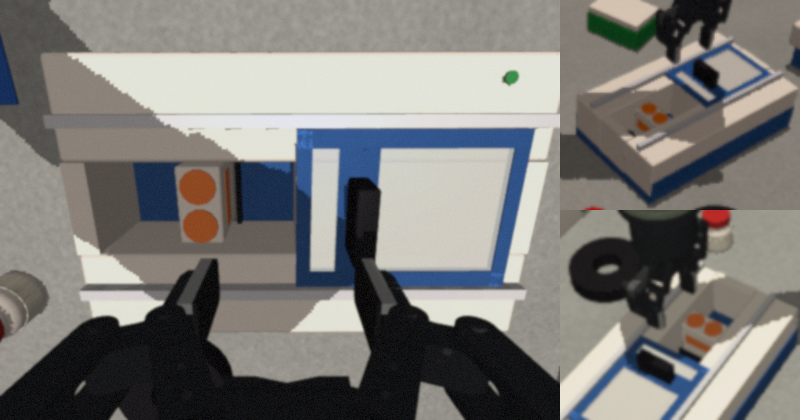

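The pack stands flat in the nest, caps at (197,187) and (200,226). Centre and height check out at (0.575, 0.1045). Next is the handle, at about (362,215), to close the guard.

```bash

echo '[[0.06,0.001,0.03,0,0,0,0],[0.06,0.001,0.0465,0,0,0,0],[0.06,0.001,0.0465,0.03,0,0,0],[0.06,0.001,0.0465,0.06,0,0,0],[0.06,0.001,0.0465,0.0675,0,0,0]]' | python3 nudge.py
echo '[[0.06,0,0,0,0,0,0]]' | python3 nudge.py
echo '[[0.0,0,0,0,0,0,0],[0.0,0,0,0,0,0,0],[0.0,0,0,0,0,0,0],[0.0,0,0,0,0,0,0]]' | python3 nudge.py 40
```

```text
clock: 30.48
position: [0.5825, 0.2096, 0.0758]
tool_rot: [-3.14, -0.002, 3.061]
force: [0.6, -0.2, 0.2]
grip_width: 0.0605
finger_force: 0.0
clock: 30.6
position: [0.5834, 0.2103, 0.0776]
tool_rot: [-3.142, -0.0, 3.061]
force: [-0.3, 0.3, 0.0]
grip_width: 0.0599
finger_force: 0.0
clock: 31.1
position: [0.5837, 0.2107, 0.0781]
tool_rot: [3.141, 0.001, 3.061]
force: [-0.9, -0.6, 6.4]
grip_width: 0.0131
finger_force: 39.3
```

```bash

echo '[[0.0,0,-0.01,-0.0005,0,0,0],[0.0,0,-0.03,-0.0005,0,0,0],[0.0,0,-0.05,-0.0005,0,0,0],[0.0,0,-0.07,-0.0005,0,0,0],[0.0,0,-0.09,-0.0005,0,0,0]]' | python3 nudge.py
echo '[[0.0,0,-0.015,0,0,0,0],[0.0,0,-0.025,0,0,0,0],[0.0,0,-0.033,0,0,0,0],[0.0,0,-0.038,0,0,0,0],[0.0,0,-0.041,0,0,0,0]]' | python3 nudge.py
echo '[[0.0,0,-0.001,0,0,0,0],[0.0,0,-0.002,0,0,0,0],[0.0,0,-0.003,0,0,0,0],[0.0,0,-0.004,0,0,0,0],[0.0,0,-0.004,0,0,0,0]]' | python3 nudge.py
```

```text
clock: 31.72
position: [0.5767, 0.1198, 0.0781]
tool_rot: [3.141, 0.002, 3.061]
force: [7.9, 2.4, -4.0]
grip_width: 0.0126
finger_force: 40.9
clock: 32.35
position: [0.5737, 0.0791, 0.0781]
tool_rot: [3.141, 0.002, 3.06]
force: [8.3, 0.8, -4.7]
grip_width: 0.0131
finger_force: 40.8
clock: 32.98
position: [0.5733, 0.0753, 0.0781]
tool_rot: [3.141, 0.002, 3.06]
force: [8.9, 0.7, -3.9]
grip_width: 0.0132
finger_force: 40.9
```

```bash

echo '[[0.0,0,-0.001,0,0,0,0],[0.0,0,-0.002,0,0,0,0],[0.0,0,-0.003,0,0,0,0],[0.0,0,-0.004,0,0,0,0],[0.0,0,-0.005,0,0,0,0]]' | python3 nudge.py
echo '[[0.0,0,-0.0007,0,0,0,0],[0.0,0,-0.0014,0,0,0,0],[0.0,0,-0.002,0,0,0,0],[0.0,0,-0.002,0,0,0,0]]' | python3 nudge.py
```

```text
clock: 33.6
position: [0.573, 0.0705, 0.0781]
tool_rot: [3.141, 0.002, 3.06]
force: [9.2, 1.0, -5.0]
grip_width: 0.0135
finger_force: 40.8
clock: 34.1
position: [0.5728, 0.0684, 0.0781]
tool_rot: [3.141, 0.002, 3.06]
force: [9.7, 0.3, -4.2]
grip_width: 0.013
finger_force: 40.8
```

```bash

echo '[[0.0,0,-0.0006,0,0,0,0],[0.0,0,-0.0012,0,0,0,0],[0.0,0,-0.0012,0,0,0,0]]' | python3 nudge.py
echo '[[0.0,0,-0.0006,0,0,0,0],[0.0,0,-0.0012,0,0,0,0],[0.0,0,-0.0012,0,0,0,0]]' | python3 nudge.py
```

```text
clock: 34.48
position: [0.5729, 0.0684, 0.0781]
tool_rot: [3.139, 0.002, 3.061]
force: [10.4, 6.6, -8.2]
grip_width: 0.0134
finger_force: 40.3
clock: 34.85
position: [0.5729, 0.0684, 0.0781]
tool_rot: [3.138, 0.003, 3.062]
force: [11.2, 13.4, -10.5]
grip_width: 0.0134
finger_force: 40.0
```

The shut stop is at y = 0.0684, exactly where predicted. I release, retreat and check.

```bash

echo '[[0.05,0,0.0015,0,0,0,0],[0.05,0,0.002,0,0,0,0],[0.05,0,0.002,-0.02,0,0,0],[0.05,0,0.002,-0.07,0,0,0],[0.05,0,0.002,-0.13,0,0,0]]' | python3 nudge.py
echo '[[0.06,0,-0.05,-0.04,0,0,0],[0.06,0,-0.1,-0.06,0,0,0],[0.06,0,-0.1,-0.06,0,0,0],[0.06,0,-0.1,-0.06,0,0,0]]' | python3 nudge.py
python3 - <<'E'
from h import *
c=cam("wrist");w=bot.grab_frame("wrist");a=bot.grab_frame("scene");b=bot.grab_frame("side")
S=cam("scene");print(bot.observe()["position"],bot.observe()["force"])
cv2.imwrite("pics/v11.png",np.hstack([cv2.resize(w,(400,300)),cv2.resize(a[100:340,120:440],(400,300))]))
cv2.imwrite("pics/w11.png",w)
m,bl=blobs(w,(0,0,0),(180,255,40),100,(300,60,480,290))
for q in bl: print(q,onz(c,q[1],.128))
E
```

```text
clock: 35.48
position: [0.5711, 0.0684, 0.21]
tool_rot: [3.141, -0.001, 3.061]
force: [1.1, -2.1, 1.1]
grip_width: 0.0502
finger_force: 0.0
clock: 35.98
position: [0.5634, -0.0309, 0.2686]
tool_rot: [3.141, 0.001, 3.061]
force: [-0.3, 1.2, 0.4]
grip_width: 0.0599
finger_force: 0.0
[ 0.56346846 -0.02996712  0.2676931 ] [-0.49282142  0.94083881 -0.3542775 ]
(890, array([389.4, 180. ]), array([379, 152,  24,  55], dtype=int32)) [0.5689412  0.06263066 0.128     ]
(769, array([349.2, 281.1]), array([313, 260,  62,  30], dtype=int32)) [0.6701579 0.0232457 0.128    ]
(155, array([390.1, 281. ]), array([382, 271,  18,  19], dtype=int32)) [0.67339086 0.0641681  0.128     ]
```

View pics/v11.png

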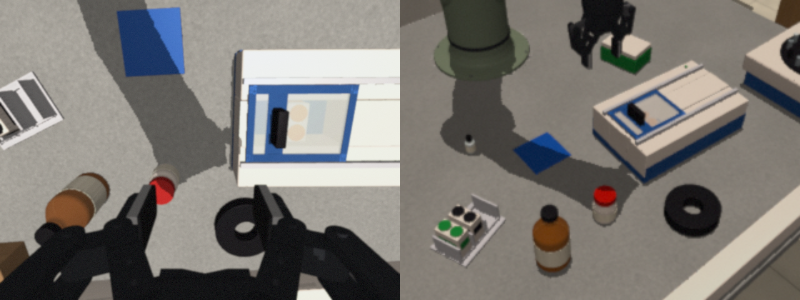

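The guard is shut, and the pack is visible under the clear panel at about (298,118). The rack, jar, bottle, disc, vial and box are where they were.

```bash
python3 -c "
from workcell import bot
print(bot.job_done())"
```

```text
the job is handed in; nothing more can be done
None
```

I handed the job in after about 36 s on the robot's clock: the guard went to its open stop, the orange pack was stood on the mat, taken again by its broad sides and set down in the nest at about 9 N, and the guard was slid gently back to its shut stop with nothing else visibly disturbed; two things went less cleanly, as the first handle grip closed on top of the handle (the fingertips sit about 26 mm behind the reported TCP), and the fingers pressed the panel at 44 N and the pack onto the mat at 70 N.

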